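Wind the round bench timer and set it to 15 minutes

TASK

Set the round-bodied twist timer for the tubes' 15-minute rest: turn its dial clockwise past the top mark (30 minutes, the last long mark) to wind it, then turn it back to 15 minutes (the middle long mark) and let go. Leave the dial of the square-bodied twist timer as it is.

Things in the scene. Friction and masses are not known exactly. Their poses are not given: they have to be found in the camera images.
- round_timer: White drum, 108 mm across, 36 mm high, fixed to the bench; origin under its centre on the bench, z up. Seven black marks on its far side, round the dial, one every 5 minutes (0.2 rad); the long ones from left to right are 0, 15 and 30 minutes. Its x axis points to the 15-minute mark, away from the robot within 0.5 rad.
- round_timer_grip (a point): Grip point of its black dial, on the turning axis, 68 mm above the bench; turns with the dial, x along the grip bar to the pointer (end with a white line), z up. Disc 66 mm across, top at 44 mm; on it the upright bar, 62 mm long, 14 mm wide, top 80 mm above the bench.
- round_timer_dial (a joint): Turn of the round timer's dial in rad, growing clockwise seen from above: 0 = pointer at 0 minutes, 0.6 = 15 minutes, 1.2 = 30 minutes (top mark), 1.5 = end stop. Starts between 0 and 0.25; light friction (0.04 N m), stays where it is left.
- square_timer_pointer (a point): Pointer tip of the other twist timer's dial, 36 mm from its turning axis, 44 mm above the bench; x points outward from that axis. Same dial, marks and height, but a square white body, 108 x 108 x 36 mm, fixed to the bench. Its dial is to be left as it is. One timer stands left, the other right, either way round, axes at least 0.2 m apart.
Not all that is in view belongs to the job. What is shaped like the round_timer but green or red is not meant.

How it is judged:
By the outcome, as a careful person would: the job done as asked, in the order asked, and still so for the second after the job is handed in, with the robot touching nothing.
It also fails if it takes over 32 s, if anything falls off the work surface, if the arm or the gripper's body presses on something with over 40 N, if the wrist force passes 120 N, or if a joint passes its speed limit or range.

ROBOT

A 6-joint arm with a two-finger parallel gripper is mounted at the origin on a cart in front of the work surface, level with it; the furniture and walls round the work are solid. World frame = base frame: x ahead of the robot, y to its left, z up, the work surface at z = 0. Lengths are in mm, angles in rad, forces in N, time in s.
With the tool pointing down it reaches from about 300 to 775 mm from the base axis. Payload 14.6 kg.
Tool frame: the origin (TCP) lies on the centre line of the jaws, within the pads' length; the fingertips stand 22 mm ahead of it and the grasp point (between the pads) lies 3 mm ahead of it (manip.tcp_to_tips is the distance from the TCP to the fingertips, in mm); z points along the fingers, y is the direction in which the jaws open and shut (so a half turn about z gives the same grasp; the last joint's range is limited). The gripper opens to 94 mm and grips with 3 to 60 N. Pads are 16 mm wide; open, the fingers measure 119 mm over their backs; the gripper's body (75 mm by 177 mm) begins 78 mm behind the grasp point.
Start: joints at [-0.067, 0.3, 1.521, -0, 1.321, -0.067], TCP at [549.99, -0.002, 227.446] pointing down, gripper open.
Joint ranges: [-3.03, 3.03], [-0.79, 2.21], [0.23, 2.52], [-1.04, 4.18], [0, 3.07], [-2.55, 2.55]. Speed limits (rad/s): [2.22, 2.22, 2.57, 3.14, 3.14, 3.14].

INTERFACE

Orientations are given as [roll, pitch, yaw] about the fixed x, y, z axes, in that order (R = Rz(yaw) Ry(pitch) Rx(roll)).
In Python, from cell import manip, vision, workorder gives the robot as it stands.
- The arm moves only by the tool carry_out, never from a script. Its argument "deltas" is a list of rows, each a list of 3 entries, a list of its own where there are three numbers: the shift along the tool's x, y, z in cm, then the turn about the tool's z in degrees, then the opening, from 0 (shut) to 1 (fully open). A call has 1 to 20 rows; each row shifts and turns the commanded pose from where the row before left it, along the tool's axes as they then stand; what a row does not reach is not made up. A row lasts 1/12 s, in which the tool goes at most 41.7 mm and 7.16 degrees, less where a joint would pass 70% of its speed; a pose out of reach is approached as far as the arm can. A call with a gripper value outside its range is refused whole. The fingers move at their own pace and stop on an object; "grip_force" is the grip in N (left out, the last holds). Time passes only in rows, so rows that do not move let the fingers close. It gives the time, the measured TCP pose, the force and the opening at its end, in the units of the state.
- manip.read_state(): the state, without advancing time (a new reading comes with each control period).
- vision.camera(name): name is "scene" or "side" or "wrist"; returns (picture, depth): 420x560x3 uint8, red, green, blue; 420x560 float32, mm along the optical axis (not along the pixel's ray), 0 where there is no reading.
- vision.calibration(name): a dict with "mtx" (3x3 intrinsics, pixels), "distortion" ([k1, k2, p1, p2, k3] as OpenCV has them; the pictures are not rectified), "eye" and "orientation" of the camera in the world. Camera axes: x right, y down, z forward; pixel columns grow to the right and rows downward; lengths in mm; the calibration is good to about 2 mm. A picture is of the moment at which its call begins: read the wrist's pose just before it. calibration takes no time and is no camera call; for the wrist camera it gives the pose at the moment of the call.
- workorder.sign_off(): hands the job in, once; it reports no verdict.
The state is a dict: "clock": time; "joints": joint angles; "qd": joint speeds; "effort": joint torques, N m; "eef_pos": TCP position; "eef_rot": TCP orientation; "wrist_force": force on the tool from outside, world axes, zero at the start; "moment": the same for the moment, N m; "finger_gap": finger opening in mm.
Only numpy, scipy, OpenCV 4.12 (cv2) and the standard library are available. Lean on these libraries where they do the work, as an engineer would, in place of code of your own. Each camera call takes 0.05 s, during which the arm holds its last target.

## Working session

There is one attempt and no reset: what is moved stays moved. The work goes in short steps, Python scripts to look and compute and a tool call to move; the robot and the scene stay as the last step left them, time stands still between calls to the robot, and variables do not carry over. Pictures are saved under pics/ and viewed, and the job is handed in when it is done.

Besides the shell and the picture viewer there is one more tool, called as name(argument=value, ...), one argument or row to a line, values as JSON. carry_out: Moves the arm, as the interface text tells. Its arguments: {"type":"object","properties":{"deltas":{"type":"array","items":{"type":"array"}},"grip_force":{"type":"number"}},"required":["deltas"]}

```bash
mkdir -p pics; ls
python3 - <<'E'
from cell import manip, vision, workorder
import cv2,numpy as np
for n in ["scene","side"]:
    p,d=vision.camera(n); np.savez(f"pics/{n}0.npz",p=p,d=d)
    cv2.imwrite(f"pics/{n}0.png",p[:,:,::-1])
    c=vision.calibration(n);print(n,c)
print(manip.read_state())
E
```

```text
pics
scene {'mtx': array([[504.76433347,   0.        , 276.46213454],
       [  0.        , 504.76433347, 214.76578203],
       [  0.        ,   0.        ,   1.        ]]), 'distortion': array([-0.03023936,  0.        ,  0.        ,  0.        ,  0.        ]), 'eye': array([ 199.53583806, -661.91359136,  941.12506086]), 'orientation': array([-2.39523432, -0.01558258, -0.44135797])}
side {'mtx': array([[544.50711816,   0.        , 281.18964294],
       [  0.        , 544.50711816, 208.32948967],
       [  0.        ,   0.        ,   1.        ]]), 'distortion': array([-0.11263687,  0.        ,  0.        ,  0.        ,  0.        ]), 'eye': array([ 484.6457287 , -833.74823273,  740.55119499]), 'orientation': array([-2.24202483,  0.00761251, -0.06771514])}
{'clock': 0.1, 'joints': array([-6.66049075e-02,  3.00349461e-01,  1.52151357e+00, -8.60787939e-06,
        1.32069302e+00, -6.66052014e-02]), 'qd': array([ 0.00132712, -0.00067233, -0.00169052, -0.00016894,  0.00164917,
       -0.00101957]), 'effort': array([ 1.84928511e-03, -5.32644153e+01, -3.53284299e+01,  7.10431044e-02,
        2.34944851e-02, -7.30603051e-05]), 'eef_pos': array([5.49790088e+02, 6.29112822e-03, 2.26981600e+02]), 'eef_rot': array([-3.14063084e+00, -5.58001291e-05,  1.57079873e+00]), 'wrist_force': array([-0.23525809,  0.1910229 , -0.27040401]), 'moment': array([-0.02358091, -0.02436098,  0.00570003]), 'finger_gap': 93.98251494259684}
```

View pics/scene0.png

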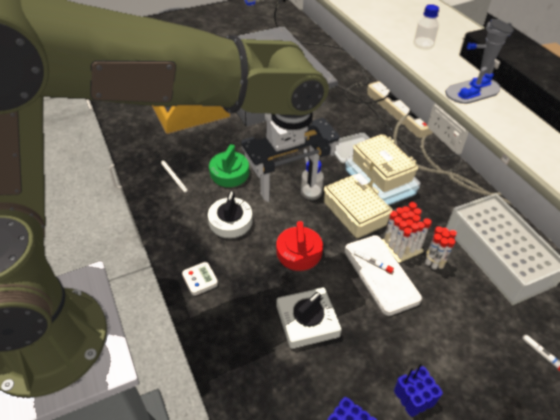

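View pics/side0.png

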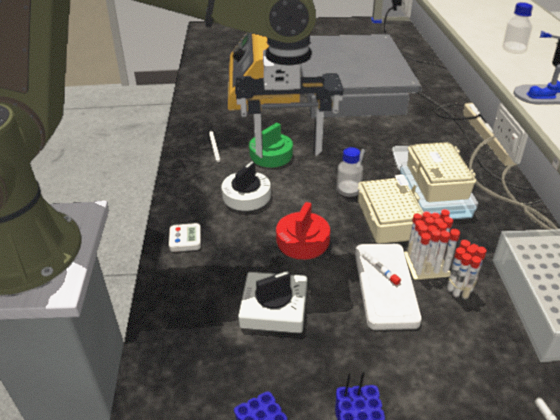

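The white round timer is at scene (230,216) and side (246,188). The white square one is at scene (308,317) and side (274,302). The green and red ones are decoys. Next I'll measure the round timer.

```bash
cat > h.py <<'E'
import numpy as np,cv2
from scipy.spatial.transform import Rotation as R
def cloud(p,d,c):
    h,w=d.shape
    u,v=np.meshgrid(np.arange(w),np.arange(h))
    n=cv2.undistortPoints(np.stack([u,v],-1).reshape(-1,1,2).astype(float),c["mtx"],c["distortion"]).reshape(h,w,2)
    P=np.dstack([n,np.ones((h,w))])*d[...,None]
    return P@R.from_euler('xyz',c["orientation"]).as_matrix().T+c["eye"]
def circ(P):
    A=np.c_[2*P,np.ones(len(P))];s=np.linalg.lstsq(A,(P**2).sum(1),rcond=None)[0]
    return s[:2],np.sqrt(s[2]+s[:2]@s[:2])
def top(W,p,cx,cy,name,r=75,s=5):
    # height/colour-filtered top view 1mm px ; x up, y left
    m=(abs(W[...,0]-cx)<r)&(abs(W[...,1]-cy)<r)&(W[...,2]>25)&(W[...,2]<95)
    im=np.full((2*r,2*r,3),(200,120,0),np.uint8); im[:]=(200,120,0)
    Q=W[m];col=p[m][:,::-1]
    o=np.argsort(Q[:,2]);Q=Q[o];col=col[o]
    i=(r-(Q[:,0]-cx)).astype(int);j=(r-(Q[:,1]-cy)).astype(int)
    ok=(i>=0)&(j>=0)&(i<2*r)&(j<2*r);im[i[ok],j[ok]]=col[ok]
    cv2.imwrite(name,cv2.resize(im,None,fx=4,fy=4,interpolation=0))
E
python3 - <<'E'
from cell import vision
from h import *
for n,(u,v),(us,vs) in [("scene",(230,216),(308,317)),("side",(246,188),(274,302))]:
    z=np.load(f"pics/{n}0.npz");p,d=z['p'],z['d'];W=cloud(p,d,vision.calibration(n))
    for nm,(a,b) in (("round",(u,v)),("sq",(us,vs))):
        S=np.zeros(d.shape,bool);S[b-45:b+45,a-45:a+45]=1
        w=S&(p.min(2)>140)&(abs(W[...,2]-36)<6)&(d>0)
        Q=W[w];print(n,nm,w.sum(),Q.min(0),Q.max(0),(np.percentile(Q[:,:2],1,axis=0)+np.percentile(Q[:,:2],99,axis=0))/2,np.median(Q[:,2]))
        k=S&(p.max(2)<70)&(W[...,2]>74)&(W[...,2]<86)&(d>0);B=W[k]
        if len(B)>5:
            c=B.mean(0);e=np.linalg.svd(B[:,:2]-c[:2],full_matrices=False)[2][0];t=(B[:,:2]-c[:2])@e
            print("  bar",k.sum(),c,e,np.degrees(np.arctan2(e[1],e[0])),t.min(),t.max())
        cv2.imwrite(f"pics/{n}_{nm}_crop.png",cv2.resize(p[b-45:b+45,a-45:a+45,::-1],None,fx=6,fy=6,interpolation=cv2.INTER_CUBIC))
E
```

```text
scene round 667 [414.58043556  87.72202182  30.12089445] [520.84295514 196.0693206   41.83307664] [467.39663511 141.33182626] 36.247245546088834
  bar 72 [462.93347508 131.3827581   79.00779373] [-0.68676581 -0.72687876] -133.37463665334457 -39.81248058708995 19.287141079306092
scene sq 1273 [ 449.45618401 -251.09745339   30.0887807 ] [ 572.88834162 -133.77083113   41.89371525] [ 509.24540973 -192.86176369] 36.35399157148299
  bar 130 [ 501.24851601 -194.89183498   79.49048746] [-0.96470641 -0.26332782] -164.73238471711758 -36.60433516473256 20.931251117614746
side round 621 [414.49767933  86.38307476  30.03885365] [520.72758493 188.5603266   41.74451319] [467.39616001 137.25853639] 34.90165465981477
  bar 100 [465.19800468 134.98425176  77.80003165] [-0.62403661 -0.7813951 ] -128.61151238048012 -37.43341439704653 25.245569804198826
side sq 1576 [ 449.18217545 -250.18873411   30.03323842] [ 570.22854789 -129.36426207   39.56059012] [ 508.78455928 -191.09025488] 35.23383449952166
  bar 184 [ 506.75486583 -193.71199822   77.93397599] [-0.94718749 -0.32068032] -161.2959274456064 -35.89429914378335 26.286519300085175
```

Run:
```python
import cv2,numpy as np
np.save
cv2.imwrite("pics/m.png",cv2.resize(np.hstack([cv2.imread("pics/scene_round_crop.png"),cv2.imread("pics/side_round_crop.png")]),(800,400)))
```

```text
(no output)
```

View pics/m.png

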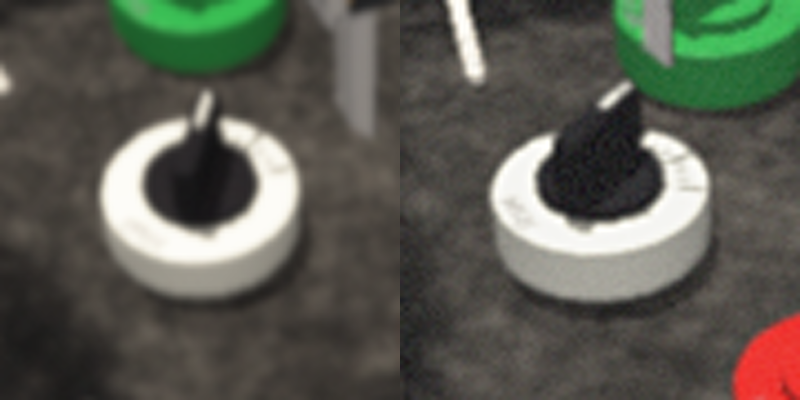

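The scene and side crops show the round timer with its pointer's white line on the far-left end of the bar, starting near 0. Now the wrist view.

Run:
```python
from cell import vision
from h import *
c=vision.calibration("wrist");p,d=vision.camera("wrist")
print(c['eye'],R.from_euler('xyz',c["orientation"]).as_matrix()[:,2],c['mtx'][0,0]);cv2.imwrite("pics/w0.png",p[:,:,::-1])
W=cloud(p,d,c);print(W[210,280])
```

```text
[549.9439195   79.21508271 384.33475746] [ 3.58211845e-04 -2.65955749e-01 -9.63985172e-01] 290.2562940774723
[551.34458271 -15.52170477  43.19310614]
```

View pics/w0.png

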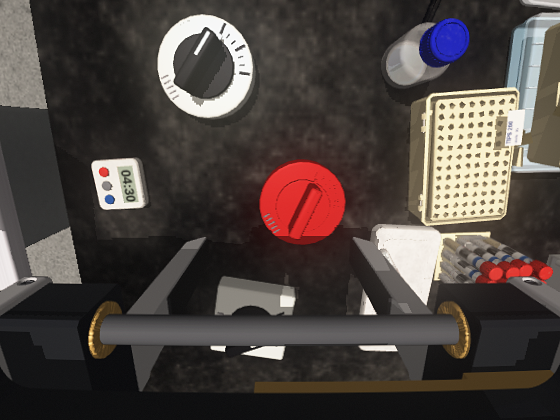

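The wrist view shows the round timer at (206,66), its pointer's white line at (202,40) and its marks on the right side. I'll rectify this view at the known heights.

```bash
cat >> h.py <<'E'
def ortho(p,c,cx,cy,z,r=65,s=6):
    # output: x up, y left ; s px per mm
    n=2*r*s
    j,i=np.meshgrid(np.arange(n),np.arange(n))
    X=np.stack([cx+r-i/s,cy+r-j/s,np.full((n,n),float(z))],-1)
    Rm=R.from_euler('xyz',c["orientation"]).as_matrix()
    uv=cv2.projectPoints(((X-c["eye"])@Rm).reshape(-1,3),np.zeros(3),np.zeros(3),c["mtx"],c["distortion"])[0].reshape(n,n,2).astype(np.float32)
    return cv2.remap(p,uv[...,0],uv[...,1],cv2.INTER_CUBIC)
E
python3 - <<'E'
from cell import vision
from h import *
c=vision.calibration("wrist");p,d=vision.camera("wrist");np.savez("pics/w0.npz",p=p,d=d)
W=cloud(p,d,c)
S=np.zeros(d.shape,bool);S[10:125,150:262]=1
w=S&(p.min(2)>150)&(abs(W[...,2]-36)<5);Q=W[w]
h=cv2.convexHull(Q[:,:2].astype(np.float32))[:,0];print(circ(h),np.median(Q[:,2]),cv2.minEnclosingCircle(h))
k=S&(p.max(2)<110)&(abs(W[...,2]-80)<5);B=W[k].copy();print(k.sum(),cv2.minAreaRect(B[:,:2].astype(np.float32)),B.mean(0))
cx,cy=circ(h)[0]
cv2.imwrite("pics/o0.png",np.hstack([cv2.resize(ortho(p,c,cx,cy,zz)[:,:,::-1],(400,400)) for zz in (36,80)]))
# neighbours
g=(p[...,0].astype(int)-p[...,1]>60);print("red",W[g&(W[...,2]>20)].min(0),W[g&(W[...,2]>20)].max(0))
z=np.load("pics/scene0.npz");P=z['p'].astype(int);Ws=cloud(P,z['d'],vision.calibration("scene"));g=(P[...,1]-P[...,0]>60)&(Ws[...,2]>25)&(Ws[...,2]<90)
print("green",np.percentile(Ws[g],[1,99],axis=0))
E
```

```text
(array([467.55500655, 146.41618545]), np.float64(52.925652091785544)) 36.01838543427198 ((467.5124816894531, 146.47384643554688), 53.343650817871094)
850 ((467.8067932128906, 146.12344360351562), (61.296173095703125, 13.917610168457031), 54.7106819152832) [467.53226457 144.33225782  79.38922125]
red [323.6615286  -87.88867067  20.04787847] [847.10327283  79.21451267 384.41285753]
green [[480.6413359  257.24242006  26.23979217]
 [580.51633681 358.48820166  82.5643007 ]]
```

View pics/o0.png

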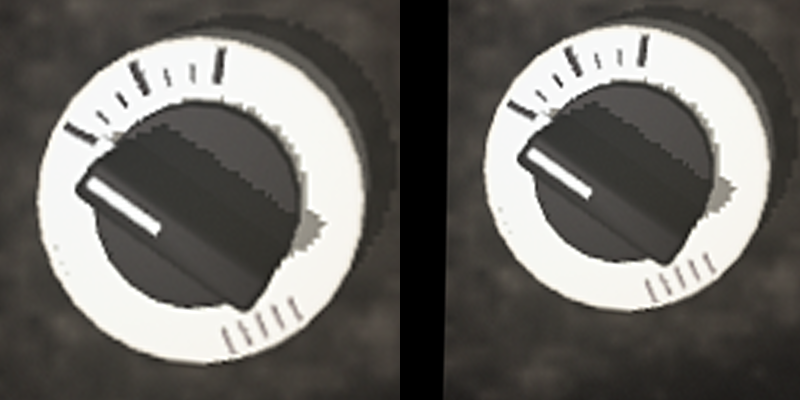

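Centre is (467.5, 146.4) with the bar at 54.7° from world x. The marks sit at about 61°, 26.3° and −8.4°, spaced 0.6 rad as they should be, so the dial reads about 0.105 rad. I'll move above it and align the tool.

carry_out(
  deltas=[
    [[1.83, -1.03, 0], 0, 1],
    [[1.83, -1.03, 0], 0, 1],
    [[1.83, -1.03, 0], 0, 1],
    [[1.83, -1.03, 0], 0, 1],
    [[1.83, -1.03, 0], 0, 1],
    [[1.83, -1.03, 0], 0, 1],
    [[1.83, -1.03, 0], 0, 1],
    [[1.83, -1.03, 0], 0, 1],
    [[0, 0, 0], 5.9, 1],
    [[0, 0, 0], 5.9, 1],
    [[0, 0, 0], 5.9, 1],
    [[0, 0, 0], 5.9, 1],
    [[0, 0, 0], 5.9, 1],
    [[0, 0, 0], 5.8, 1],
    [[0, 0, 0], 0, 1],
    [[0, 0, 0], 0, 1],
  ],
  grip_force=30,
)

```text
clock: 1.53
eef_pos: [467.5, 146.4, 227.4]
eef_rot: [-3.141, 0.0, 0.958]
wrist_force: [-0.7, 0.9, 0.4]
finger_gap: 94.0
```

Run:
```python
from cell import vision,manip
from h import *
s=manip.read_state();print(s['clock'],s['eef_pos'],s['eef_rot'],s['joints'])
c=vision.calibration("wrist");p,d=vision.camera("wrist");np.savez("pics/w1.npz",p=p,d=d)
cv2.imwrite("pics/w1.png",p[:,:,::-1])
z=np.load("pics/w0.npz");p0=z['p']
# mark angles from first picture, calib rebuilt at original pose
c0=dict(c,eye=np.array([549.9439195,79.21508271,384.33475746]),orientation=R.from_matrix(np.array([[1,0,0.00036],[0,-0.963985,-0.265956],[0,-0.265956+0.531912,-0.963985]])).as_euler('xyz'))
Rm=R.from_euler('xyz',c0['orientation']).as_matrix();print(Rm)
c0['orientation']=R.from_matrix(Rm).as_euler('xyz')
for col in range(3):pass
def prof(p,c,cx,cy,r0,r1):
    A=np.radians(np.arange(-30,80,.25));r=np.linspace(r0,r1,12)
    X=np.stack([cx+np.outer(np.cos(A),r),cy+np.outer(np.sin(A),r),np.full((len(A),12),36.)],-1)
    Rm=R.from_euler('xyz',c["orientation"]).as_matrix()
    uv=cv2.projectPoints(((X-c["eye"])@Rm).reshape(-1,3),np.zeros(3),np.zeros(3),c["mtx"],c["distortion"])[0].reshape(len(A),12,2).astype(np.float32)
    return np.degrees(A),cv2.remap(cv2.cvtColor(p,cv2.COLOR_RGB2GRAY),uv[...,0],uv[...,1],cv2.INTER_CUBIC).mean(1)
a,I=prof(p0,c0,467.5,146.4,44,50)
D=np.clip(np.percentile(I,80)-I-15,0,None)
for t in range(-12,70,1):pass
from scipy.ndimage import label
L,n=label(D>0)
for q in range(1,n+1):
    m=L==q;print(round((a[m]*D[m]).sum()/D[m].sum(),2),round(D[m].sum()))
```

```text
1.5333 [467.53418109 146.37690506 227.36594715] [-3.14147831e+00  1.92558696e-04  9.57847665e-01] [ 2.28660754e-01  1.65924015e-01  1.68629794e+00 -4.47849860e-05
  1.28959047e+00  8.41621860e-01]
[[ 9.99999984e-01 -2.76234385e-17  1.80000012e-04]
 [ 4.78720909e-05 -9.63985157e-01 -2.65956039e-01]
 [ 1.73517340e-04  2.65956043e-01 -9.63985141e-01]]
-8.08 2012
26.5 2191
61.08 2033
```

View pics/w1.png

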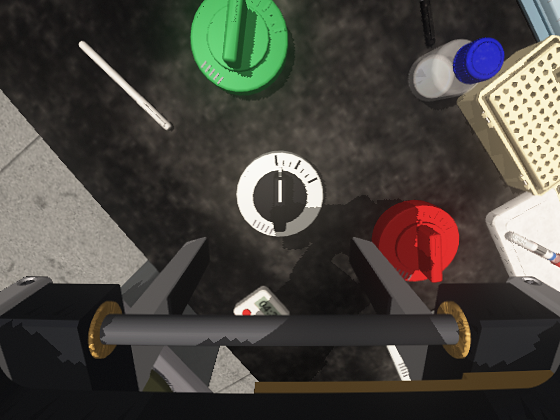

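The timer is centred in the wrist view at (280,195) with the bar upright, aligned with the tool. The marks measure 61.1°, 26.5° and −8.1°. I'll check the centre again from this view.

Run:
```python
from cell import vision
from h import *
c=vision.calibration("wrist");z=np.load("pics/w1.npz");p,d=z['p'],z['d']
W=cloud(p,d,c)
S=np.zeros(d.shape,bool);S[140:240,225:335]=1
w=S&(p.min(2)>150)&(abs(W[...,2]-36)<5);h=cv2.convexHull(W[w][:,:2].astype(np.float32))[:,0];print(circ(h))
k=S&(p.max(2)<110)&(abs(W[...,2]-80)<5);print(cv2.minAreaRect(W[k][:,:2].astype(np.float32)))
```

```text
(array([467.46473067, 146.83227417]), np.float64(52.95357048445004))
((467.1987609863281, 147.24957275390625), (61.57038116455078, 13.364968299865723), 55.240997314453125)
```

carry_out(
  deltas=[
    [[0, 0, 2.6], 0, 0.8],
    [[0, 0, 2.6], 0, 0.7],
    [[0, 0, 2.6], 0, 0.6],
    [[0, 0, 2.6], 0, 0.5],
    [[0, 0, 2.6], 0, 0.5],
    [[0, 0, 2.0], 0, 0.5],
    [[0, 0, 0.6], 0, 0.5],
    [[0, 0, 0], 0, 0.5],
    [[0, 0, 0], 0, 0],
    [[0, 0, 0], 0, 0],
    [[0, 0, 0], 0, 0],
    [[0, 0, 0], 0, 0],
    [[0, 0, 0], 0, 0],
    [[0, 0, 0], 0, 0],
    [[0, 0, 0], 0, 0],
    [[0, 0, 0], 0, 0],
  ],
  grip_force=20,
)

```text
clock: 2.92
eef_pos: [468.1, 146.3, 71.9]
eef_rot: [3.141, -0.001, 0.955]
wrist_force: [1.1, -2.8, 5.8]
finger_gap: 14.1
```

carry_out(
  deltas=[
    [[0, 0, 0], 3, 0],
    [[0, 0, 0], 6, 0],
    [[0, 0, 0], 6, 0],
    [[0, 0, 0], 6, 0],
    [[0, 0, 0], 6, 0],
    [[0, 0, 0], 6, 0],
    [[0, 0, 0], 6, 0],
    [[0, 0, 0], 6, 0],
    [[0, 0, 0], 6, 0],
    [[0, 0, 0], 6, 0],
    [[0, 0, 0], 6, 0],
    [[0, 0, 0], 6, 0],
    [[0, 0, 0], 3, 0],
    [[0, 0, 0], 0, 0],
    [[0, 0, 0], 0, 0],
    [[0, 0, 0], 0, 0],
  ],
)

```text
clock: 4.25
eef_pos: [468.7, 144.4, 72.0]
eef_rot: [3.139, -0.003, -0.302]
wrist_force: [6.6, -21.2, 5.7]
finger_gap: 13.7
```

Run:
```python
from cell import vision,manip
from h import *
s=manip.read_state();print(s['clock'],s['eef_pos'],np.degrees(s['eef_rot']),s['joints'],s['wrist_force'],s['moment'])
c=vision.calibration("wrist");p,d=vision.camera("wrist")
cv2.imwrite("pics/w2.png",p[:,:,::-1])
cv2.imwrite("pics/o2.png",ortho(p,c,467.5,146.6,36,s=5)[:590,:,::-1])
```

```text
4.25 [468.67949714 144.37114974  71.96281257] [ 1.79857200e+02 -1.74596031e-01 -1.72966623e+01] [ 0.22598903  0.36500673  1.83628686 -0.00457041  0.93892693  2.10136986] [  6.55195114 -21.18046362   5.66647921] [-3.94285501 -1.09407782 -0.04501685]
```

View pics/w2.png

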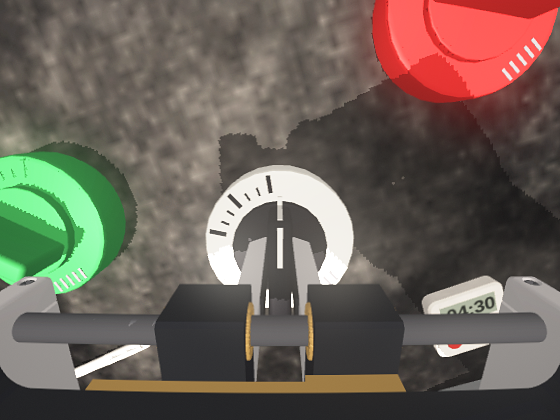

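The pointer is past the 30-minute mark: its white line is at (280,240) and the long mark at (269,184). The dial has about 2 mm of sideways strain, so I'll shift the tool to relieve it and turn back.

carry_out(
  deltas=[
    [[0.14, 0.17, 0], 0, 0],
    [[0, 0, 0], -3.8, 0],
    [[0, 0, 0], -6, 0],
    [[0, 0, 0], -6, 0],
    [[0, 0, 0], -6, 0],
    [[0, 0, 0], -6, 0],
    [[0, 0, 0], -6, 0],
    [[0, 0, 0], -6, 0],
    [[0, 0, 0], -3.9, 0],
    [[0, 0, 0], 0, 0],
    [[0, 0, 0], 0, 0],
    [[0, 0, 0], 0, 0],
    [[0, 0, 0], 0, 0],
  ],
)

```text
clock: 5.38
eef_pos: [468.7, 145.4, 72.0]
eef_rot: [-3.14, -0.002, 0.461]
wrist_force: [0.6, 6.8, 4.8]
finger_gap: 13.9
```

Run:
```python
from cell import vision,manip
from h import *
s=manip.read_state();print(s['clock'],s['eef_pos'],np.degrees(s['eef_rot']),s['wrist_force'],s['moment'])
c=vision.calibration("wrist");p,d=vision.camera("wrist");np.savez("pics/w3.npz",p=p,d=d)
cv2.imwrite("pics/w3.png",cv2.resize(p[140:330,190:370,::-1],None,fx=3,fy=3,interpolation=cv2.INTER_CUBIC))
```

```text
5.3833 [468.72914909 145.35257274  71.97140663] [-1.79935965e+02 -1.06602257e-01  2.64024033e+01] [0.60568067 6.80063046 4.79072554] [1.50874414 0.09404177 0.06781422]
```

View pics/w3.png

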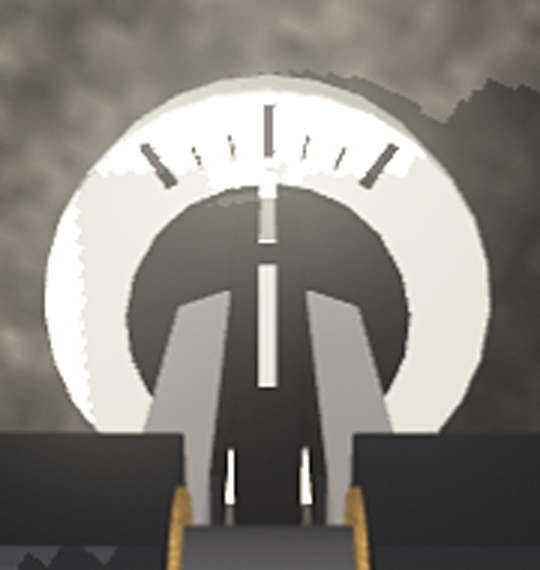

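The pointer's white line is in line with the middle long mark (crop column about 268 for both). I'll release and lift.

carry_out(
  deltas=[
    [[0, 0, 0], 0, 0.5],
    [[0, 0, 0], 0, 0.5],
    [[0, 0, 0], 0, 0.5],
    [[0, 0, 0], 0, 0.5],
    [[0, 0, 0], 0, 0.5],
    [[0, 0, -1], 0, 0.5],
    [[0, 0, -2.5], 0, 0.5],
    [[0, 0, -2.5], 0, 0.5],
    [[0, 0, -2.5], 0, 0.5],
    [[0, 0, -2.5], 0, 0.6],
    [[0, 0, -2.5], 0, 0.8],
    [[0, 0, -2], 0, 1],
    [[0, 0, 0], 0, 1],
    [[0, 0, 0], 0, 1],
    [[0, 0, 0], 0, 1],
  ],
)

```text
clock: 6.68
eef_pos: [468.0, 144.2, 225.9]
eef_rot: [-3.141, 0.001, 0.461]
wrist_force: [-0.8, 1.4, 0.3]
finger_gap: 83.6
```

Run:
```python
from cell import vision,manip
from h import *
s=manip.read_state();print(s['clock'],s['eef_pos'],np.degrees(s['eef_rot']),s['wrist_force'])
c=vision.calibration("wrist");p,d=vision.camera("wrist")
W=cloud(p,d,c);S=(np.hypot(W[...,0]-467.5,W[...,1]-146)<62)
w=S&(p.min(2)>150)&(abs(W[...,2]-36)<5);h=cv2.convexHull(W[w][:,:2].astype(np.float32))[:,0];(cx,cy),r=circ(h);print(cx,cy,r)
k=S&(p.max(2)<110)&(abs(W[...,2]-80)<5);print(cv2.minAreaRect(W[k][:,:2].astype(np.float32)))
A=np.radians(np.arange(-30,80,.25));rr=np.linspace(44,50,12)
X=np.stack([cx+np.outer(np.cos(A),rr),cy+np.outer(np.sin(A),rr),np.full((len(A),12),36.)],-1)
Rm=R.from_euler('xyz',c["orientation"]).as_matrix()
uv=cv2.projectPoints(((X-c["eye"])@Rm).reshape(-1,3),np.zeros(3),np.zeros(3),c["mtx"],c["distortion"])[0].reshape(len(A),12,2).astype(np.float32)
I=cv2.remap(cv2.cvtColor(p,cv2.COLOR_RGB2GRAY),uv[...,0],uv[...,1],cv2.INTER_CUBIC).mean(1)
D=np.clip(np.percentile(I,80)-I-15,0,None);a=np.degrees(A)
from scipy.ndimage import label
L,n=label(D>0)
for q in range(1,n+1):
    m=L==q;print(round((a[m]*D[m]).sum()/D[m].sum(),2),round(D[m].sum()))
cv2.imwrite("pics/w4.png",np.hstack([cv2.resize(ortho(p,c,cx,cy,zz)[:,:,::-1],(400,400)) for zz in (36,80)]))
```

```text
6.6833 [468.04859767 144.23671897 225.88245144] [-1.79986437e+02  5.31466687e-02  2.63945718e+01] [-0.83626359  1.38838917  0.28343332]
467.3664758249392 147.04909126889737 52.725064940496125
((467.681640625, 146.91900634765625), (60.51665115356445, 13.24572467803955), 26.62457847595215)
-24.39 3689
-9.01 2210
2.24 30
25.46 1830
60.35 1784
```

View pics/w4.png

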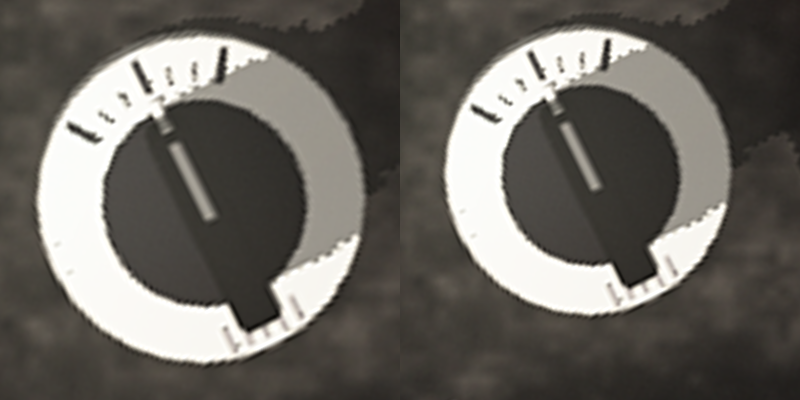

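The dial sits at 26.6° and the 15-minute mark at about 25.5–26.5°, so they agree to about 1° (under half a minute). The gripper is clear, so I'll compare the square timer before and after, then hand in.

Run:
```python
from cell import vision,workorder
import numpy as np,cv2
p,d=vision.camera("side");p0=np.load("pics/side0.npz")['p']
s=np.s_[265:335,235:312];print(np.abs(p[s].astype(int)-p0[s]).mean())
cv2.imwrite("pics/s5.png",np.hstack([p0[s],p[s]])[:,:,::-1].repeat(4,0).repeat(4,1))
print(workorder.sign_off())
```

```text
18.527334570191712
the job is handed in; nothing more can be done
None
```

View pics/s5.png

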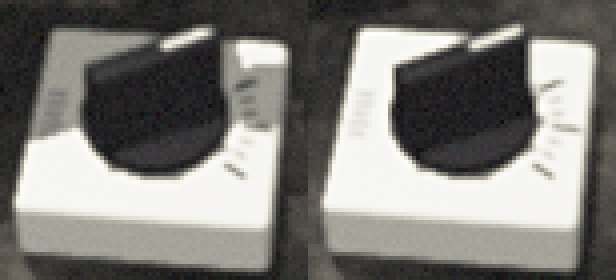

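The round timer is set to 15 minutes and the job is handed in, at about 6.7 s on the clock. I gripped the dial's bar, wound it clockwise from about 0.1 rad to about 1.36 rad (past the 30-minute mark, short of the end stop), turned it back, let go and lifted clear.

- **Dial position:** after release the pointer measured 26.6°. The 15-minute mark measured 25.5° in the last picture and 26.5° in the first, so they agree to within about 1° (under half a minute).
- **Side load:** the sideways force on the tool was 21 N at the end of the wind, because my measured centre was about 2 mm off. I shifted the tool to relieve it before turning back.
- **Square timer:** the before and after pictures show its dial in the same place. Their pixels do differ (mean difference 18.5), which looks like the arm's shadow moving. I looked at these pictures only after handing in.

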